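Dispense one ointment tin and slide it into the free bay

TASK

On the tin dispenser, press the plunger fully down once with a fingertip and let it come back up, so that a single ointment tin slides out. Then push that tin sideways along the lane, sliding it flat without gripping or lifting it, until it lies wholly on the empty round black pad. Leave the tin on the other pad, the tins in the magazine and everything else on the table where they are.

Things in the scene. Friction and masses are not known exactly. Their poses are not given: they have to be found in the camera images.
- dispenser: fixed white and steel tin dispenser; origin on the table under the middle of its square magazine; +x points from the outlet towards the plunger, +y along the lane, z up. Magazine outside x -25..25, y -25..25 mm (inside 42 x 42), top 64 mm above the table. White plunger housing: x 26..108, y -33..33 mm, 60 mm tall. The ejected tin comes out flat in -x onto the lane
- lane_mid (a point): point on the lane's deck in front of the outlet, at dispenser x = -50 mm, y = 0. Flat steel deck 8 mm above the table, dispenser x -92..0, y -145..145 mm; a lip 4 mm thick and 6 mm high above the deck runs along its front (-x) edge and both ends. A full press leaves the tin near here, centre at x -46 to -68 mm (further if pressed fast)
- plunger_cap (a point): middle of the top face of the plunger's black round cap (36 mm across); on the dispenser at x = 72 mm, y = 0, 100 mm above the table when up
- plunger (a joint): plunger travel in m: 0 up, 0.024 fully down against its stop. It moves straight down, sprung: 2.4 N at the top, about 8 N near the bottom; comes up by itself when let go
- tin_next: the lowest tin in the magazine, the one that the press ejects: round flat aluminium ointment tin, 40 mm across, 16 mm high, about 40 g; origin at the centre of its underside
- tin_mid: the second tin in the magazine, like the first: round flat aluminium ointment tin, 40 mm across, 16 mm high, about 40 g; origin at the centre of its underside
- tin_top: the top tin in the magazine: round flat aluminium ointment tin, 40 mm across, 16 mm high, about 40 g; origin at the centre of its underside
- bay_free: the empty bay: flat black round pad, 64 mm across, set flush in the lane deck (no step to slide over), 105 mm to the left or right of the lane's middle, at dispenser x = -50 mm; origin at its centre, at deck height
- bay_taken: the other bay, a like pad at the other end of the lane, with a tin already on it
- tin_taken: the tin that already stands on the taken bay, to be left alone: round flat aluminium ointment tin, 40 mm across, 16 mm high, about 40 g; origin at the centre of its underside
- amber_vial: small amber glass vial, 34 mm wide, 62 mm tall, bystander beside the plunger housing; origin at the centre of its underside
- wrap_roll: roll of bandage standing on end, 54 mm wide, 50 mm tall, bystander beside the plunger housing; origin at the centre of its underside
- amber_bottle: amber bottle, 56 mm wide, 100 mm tall, bystander; origin at the centre of its underside
- saline_bottle: white bottle, 68 mm wide, 170 mm tall, bystander; origin at the centre of its underside
- swab_jar: glass jar with steel lid, 90 mm wide, 110 mm tall, bystander; origin at the centre of its underside
- steel_bowl: steel bowl, 110 mm wide, 45 mm tall, bystander; origin at the centre of its underside
- carton: small paper carton 50 x 90 x 40 mm, bystander; origin at the centre of its underside

How it is judged (in metres and radians):
On the way, in this order (a step that is already met when the one before it is completed fails the run):
1. the plunger is pressed fully down (value of joint plunger above 0.0215 m), for 0.02 s.
2. the tin is out on the lane and the plunger is back up (value of joint plunger below 0.004 m and x of tin_next in the frame of dispenser below -0.036 m), for 0.2 s.
At the end, for the whole second after the job is handed in: The ejected tin lies flat and still on the deck, its centre within 14 mm of the empty pad's centre; the plunger is up (under 4 mm); the other two tins are still in the magazine; the tin on the other pad is still on it (horizontal distance between tin_next and bay_free below 0.014 m and height (world z) of tin_next below 0.011 m and angle between tin_next's own z axis and vertical below 0.1 rad and linear speed of tin_next below 0.02 m/s and value of joint plunger below 0.004 m and x of each of tin_mid, tin_top in the frame of dispenser above -0.012 m and height (world z) of tin_mid below 0.03 m and horizontal distance between tin_taken and bay_taken below 0.022 m); the robot touches nothing.
It fails at once if the ejected tin is lifted or tipped (height (world z) of tin_next above 0.018 m or angle between tin_next's own z axis and vertical above 0.45 rad).
It fails at once if a second tin leaves the magazine or is lifted (x of any of tin_mid, tin_top in the frame of dispenser below -0.016 m or height (world z) of tin_mid above 0.034 m or height (world z) of tin_top above 0.05 m).
It fails at once if the tin on the taken pad is disturbed (distance of tin_taken from where it was at the start of the episode above 0.012 m).
It fails at once if a bystander is disturbed (distance of any of amber_vial, wrap_roll, amber_bottle, saline_bottle, swab_jar, steel_bowl, carton from where it was at the start of the episode above 0.02 m).
It also fails if it takes over 45 s, if anything falls off the work surface, if the arm or the gripper's body presses on something with over 40 N, if the wrist force passes 120 N, or if a joint passes its speed limit or range.

ROBOT

A 7-joint arm with a two-finger parallel gripper is mounted at the origin on the work surface. World frame = base frame: x ahead of the robot, y to its left, z up, the work surface at z = 0. Lengths are in m, angles in degrees, forces in N, time in s.
With the tool pointing down it reaches from about 0.425 to 0.975 m from the base axis. Payload 16.7 kg.
Tool frame: the origin (TCP) lies between the finger pads; the fingertips stand ctrl.tips_ahead ahead of it and the grasp point (between the pads) lies 11 mm behind it (ctrl.tips_ahead is the distance from the TCP to the fingertips, in m); x points along the fingers, y is the direction in which the jaws open and shut, and the axes are right-handed (so a half turn about x gives the same grasp; the last joint's range is limited). The gripper opens to 85 mm and grips with 20 to 120 N. Pads are 22 mm wide; open, the fingers measure 114 mm over their backs; the gripper's body (76 mm by 85 mm) begins 54 mm behind the grasp point. The pads swing forward as they close: fully open they stand 13 mm farther back than shut.
Start: joints at [-85.399, 24.414, 4.234, 92.017, -1.954, 63.644, -3.845], TCP at [0.154, 0.657, 0.212] pointing down, gripper open.
Joint ranges: [-163.25, 163.25], [-28.42, 122.38], [-70.27, 78.77], [12.13, 141.07], [-58.53, 238.53], [9.26, 117.41], [-156.51, 156.51]. Speed limits (degrees/s): [108.29, 108.29, 136.94, 136.94, 172.46, 172.46, 172.46].

INTERFACE

Orientations are given as [roll, pitch, yaw] about the fixed x, y, z axes, in that order (R = Rz(yaw) Ry(pitch) Rx(roll)).
In Python, from rig import ctrl gives the robot as it stands. Calls block until the motion is done:
- ctrl.move_to(position, orientation): joint-space move of the TCP to a pose.
- ctrl.movel(position, ori=None, speed=0.15): straight line of the TCP; ori=None keeps the orientation; speed is the mean speed in m/s.
- ctrl.set_joints(angles): joint-space move.
- ctrl.open() and ctrl.close(newtons=None): open the fingers fully, or close them until they stop; newtons is the grip in N (None keeps the last).
- ctrl.sleep(seconds).
- ctrl.solve_ik(position, orientation): joint angles nearest the present ones, or None.
- ctrl.observe(): the state.
- ctrl.capture(name): name is "scene" or "top" or "wrist"; returns a dict with "pixels" (400x640x3 uint8, red, green, blue), "z_map" (400x640 float32, m along the optical axis (not along the pixel's ray), 0 where there is no reading), "camera_matrix" (3x3 intrinsics, pixels), "rvec" (rotation vector, rad) and "tvec" (3), from world to camera coordinates, as OpenCV has them. Camera axes: x right, y down, z forward; pixel columns grow to the right and rows downward; lengths in m; the calibration is good to about 2 mm. A picture is of the moment at which its call begins.
A pose or a line that the arm cannot do raises ctrl.PlanningError and nothing moves.
- ctrl.hand_in(): hands the job in, once; it reports no verdict.
Trained networks look in a picture, given as the dict that the camera call returned (one of the last four; its "shot" number tells which), for a name from the list of things; names that differ only in an ending like _2 or _b are one class to them, and where a whole thing is asked for, a point or a joint stands for the part that bears it (a point fixed in the world has none). Each returns a list of dicts, best first, with "score" (0 to 1); they miss things now and then, are a little off and sometimes report something else, mostly with a low value. They report only what shows in the picture. A call takes as long as a camera call.
- ctrl.boxes_of(picture, label): "xyz" ([x, y, z] in m, in the coordinates of the camera as it stood for that picture, good to about 4 mm: the middle of the surface that is visible of it).
The state is a dict: "time": time; "q": joint angles; "qvel": joint speeds; "tau": joint torques, N m; "tcp_pos": TCP position; "orientation": TCP orientation; "contact_force": force on the tool from outside, world axes, zero at the start; "moment": the same for the moment, N m; "gripper_width": opening from 0.0 (shut) to 1.0 (fully open).
Only numpy, scipy, OpenCV 4.12 (cv2) and the standard library are available. Lean on these libraries where they do the work, as an engineer would, in place of code of your own. Each camera call takes 0.05 s, during which the arm holds its last target.

## Working session

There is one attempt and no reset: what is moved stays moved. The work goes in short steps, each a Python script; the robot and the scene stay as the last script left them, time stands still between calls to the robot, and variables do not carry over. Pictures are saved under pics/ and viewed, and the job is handed in when it is done.

```bash
ls; mkdir -p pics; cat > h.py <<'E'
import numpy as np, cv2
from rig import ctrl
def save(p,n): cv2.imwrite(f'pics/{n}.png',cv2.cvtColor(p['pixels'],cv2.COLOR_RGB2BGR))
def w(p,x):
    R=cv2.Rodrigues(np.array(p['rvec'],float))[0]; return R.T@(np.array(x,float)-np.array(p['tvec'],float).ravel())
def cloud(p):
    K=p['camera_matrix'];z=p['z_map'];v,u=np.mgrid[:z.shape[0],:z.shape[1]]
    c=np.stack([(u-K[0,2])*z/K[0,0],(v-K[1,2])*z/K[1,1],z],-1)
    R=cv2.Rodrigues(np.array(p['rvec'],float))[0]
    W=(c-np.array(p['tvec']).ravel())@R; W[z==0]=np.nan; return W
def proj(p,X):
    return cv2.projectPoints(np.array(X,float).reshape(-1,1,3),np.array(p['rvec'],float),np.array(p['tvec'],float),p['camera_matrix'],None)[0].reshape(-1,2)
E
python3 - <<'E'
from h import *
print(ctrl.tips_ahead, ctrl.observe())
for n in ['scene','top']:
    p=ctrl.capture(n); save(p,n+'0')
    for l in ['dispenser','plunger_cap','plunger','tin_taken','bay_free','bay_taken','amber_vial','wrap_roll','amber_bottle','saline_bottle','swab_jar','steel_bowl','carton','tin_top']:
        try: print(n,l,[(np.round(w(p,d['xyz']),3).tolist(),round(d['score'],2)) for d in ctrl.boxes_of(p,l)[:3]])
        except Exception as e: print(l,e)
print(ctrl.observe()['time'])
E
```

```text
pics
0.008 {'time': 0.0, 'q': array([-85.40159763,  24.45011041,   4.23159969,  92.05106486,
        -1.95410552,  63.64526274,  -3.84539272]), 'qvel': array([-0.00921952,  0.03699851, -0.01061499, -0.05157629, -0.01039822,
       -0.04247463,  0.04125367]), 'tau': array([-5.22002338e-04, -9.49822712e+01,  3.76072079e+00, -4.63512433e+01,
        1.91681273e-02,  1.03710100e-02,  3.74156599e-07]), 'tcp_pos': array([0.15365758, 0.65683324, 0.21081447]), 'orientation': array([-85.89643771,  89.92573079, -99.0635713 ]), 'contact_force': array([0.06927922, 1.12770817, 0.05504083]), 'moment': array([ 0.00916091, -0.00175177,  0.03127927]), 'gripper_width': 0.9994473911055485}
scene dispenser [([0.568, 0.069, 0.008], 0.98)]
scene plunger_cap [([0.644, 0.047, 0.096], 0.46)]
scene plunger [([0.639, 0.044, 0.098], 0.68), ([0.567, 0.068, 0.009], 0.38)]
scene tin_taken [([0.528, 0.166, 0.021], 0.79)]
scene bay_free [([0.51, -0.045, 0.009], 0.55)]
scene bay_taken [([0.544, 0.156, 0.006], 0.46)]
scene amber_vial [([0.636, -0.038, 0.041], 0.64)]
scene wrap_roll [([0.668, 0.161, 0.043], 0.65)]
scen
[... 425 characters left out ...]

top plunger_cap [([0.639, 0.038, 0.103], 0.5)]
top plunger [([0.638, 0.043, 0.101], 0.52), ([0.524, -0.372, 0.044], 0.5)]
top tin_taken [([0.524, 0.162, 0.021], 0.41)]
top bay_free [([0.506, -0.046, 0.01], 0.72)]
top bay_taken [([0.536, 0.157, 0.007], 0.71), ([0.523, 0.163, 0.021], 0.58)]
top amber_vial [([0.624, -0.046, 0.042], 0.58)]
top wrap_roll [([0.643, 0.156, 0.047], 0.76)]
top amber_bottle [([0.385, 0.32, 0.068], 0.79), ([0.533, 0.155, 0.008], 0.44)]
top saline_bottle [([0.653, 0.402, 0.109], 0.97)]
top swab_jar [([0.654, -0.396, 0.114], 0.73)]
top steel_bowl [([0.364, -0.436, 0.021], 0.82)]
top carton [([0.523, -0.372, 0.042], 0.72)]
top tin_top [([0.524, -0.372, 0.045], 0.57)]
1.5
```

View pictures.

View pics/scene0.png

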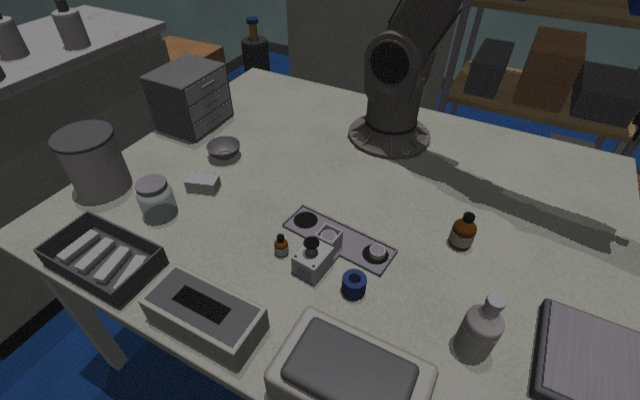

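View pics/top0.png

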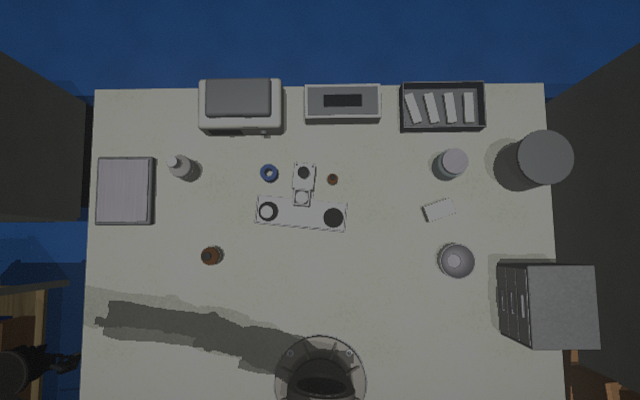

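```bash
cat >> h.py <<'E'
from scipy.spatial.transform import Rotation as Ro
def down(t,flip=0):
    # jaw dir along dispenser y (world yaw t rad)
    y=np.array([-np.sin(t),np.cos(t),0])*(-1 if flip else 1); x=np.array([0,0,-1.]);z=np.cross(x,y)
    return Ro.from_matrix(np.stack([x,y,z],1)).as_euler('xyz',degrees=True)
E
python3 - <<'E' 2>&1 | grep -v Gimbal
from h import *
p=ctrl.capture('top'); W=cloud(p)
m=(np.abs(W[...,0]-.53)<.12)&(np.abs(W[...,1]-.055)<.2)
for lo,hi in [(.004,.013),(.05,.07),(.09,.11)]:
    P=W[m&(W[...,2]>lo)&(W[...,2]<hi)]
    r=cv2.minAreaRect((P[:,:2]*1000).astype(np.float32)); print(lo,len(P),r,np.median(P,0))
t=np.radians(-5.6)
for f in (0,1): print(down(t,f),ctrl.solve_ik([.6,.05,.28],down(t,f)))
f=0
qs=[ctrl.solve_ik([.56,.05,.28],down(t,f)) for f in (0,1)]
q0=ctrl.observe()['q']
f=int(np.argmin([np.inf if q is None else np.abs(q-q0).max() for q in qs])); print('flip',f)
ctrl.close(); ctrl.set_joints(qs[f])
p=ctrl.capture('wrist'); save(p,'w1'); print(ctrl.observe()['time'])
for l in ['plunger_cap','tin_taken','bay_free','bay_taken','amber_vial','wrap_roll']:
    print(l,[(np.round(w(p,d['xyz']),3).tolist(),round(d['score'],2)) for d in ctrl.boxes_of(p,l)[:3]])
np.save('w1.npy',p,allow_pickle=True)
E
```

```text
0.004 2704 ((529.8050537109375, 54.860748291015625), (399.3204345703125, 239.60574340820312), 89.97286224365234) [0.51931348 0.0487032  0.00787547]
0.05 638 ((594.0670166015625, 63.509117126464844), (234.8031463623047, 110.0705337524414), 89.63399505615234) [0.60437052 0.04891718 0.05990447]
0.09 94 ((635.9158325195312, 43.62916946411133), (30.489408493041992, 28.099496841430664), 89.42424011230469) [0.63560825 0.04340391 0.10066314]
[ 5.6 90.   0. ] [-43.56621369  17.29726703  41.33263518  98.8109561  -12.18587194
  68.47705229  85.38566045]
[-174.4   90.     0. ] [-55.53807078  22.57293081  59.61557584  99.33607805 -20.62812152
  70.0389522  -86.22978736]
flip 0
4.9667
plunger_cap [([0.628, 0.045, 0.097], 0.5)]
tin_taken [([0.524, 0.166, 0.022], 0.88), ([0.54, 0.05, 0.004], 0.51)]
bay_free [([0.506, -0.05, 0.008], 0.93)]
bay_taken [([0.533, 0.151, 0.004], 0.91)]
amber_vial [([0.624, -0.045, 0.043], 0.68)]
wrap_roll [([0.646, 0.155, 0.049], 0.65)]
```

View pics/w1.png

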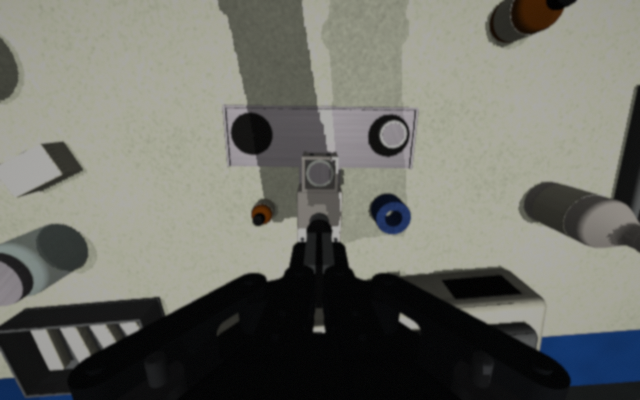

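```bash
python3 - <<'E' 2>&1 | grep -v Gimbal
from h import *
p=np.load('w1.npy',allow_pickle=True).item(); W=cloud(p)
b=p['pixels'].astype(float).mean(-1)
# dark pad: low brightness pixels near deck height
for name,c in [('free',(.506,-.048))]:
    m=(np.hypot(W[...,0]-c[0],W[...,1]-c[1])<.045)&(abs(W[...,2]-.008)<.008)
    print(np.percentile(b[m],[5,25,50,75,95]))
    th=cv2.threshold(b[m].astype(np.uint8).reshape(-1,1),0,255,cv2.THRESH_OTSU)[0]
    d=(m&(b<th)).astype(np.uint8); n,L,s,ce=cv2.connectedComponentsWithStats(d); i=1+np.argmax(s[1:,4])
    c_=max(cv2.findContours((L==i).astype(np.uint8),0,1)[0],key=len)
    hull=cv2.convexHull(c_)
    print(cv2.fitEllipse(c_),s[i])
    Q=W[L==i]; print('pad',np.nanmean(Q,0),np.ptp(Q,0), cv2.minEnclosingCircle((Q[:,:2]*1000).astype(np.float32)))
z=W[...,2]
m=(np.hypot(W[...,0]-.525,W[...,1]-.163)<.04)&(abs(z-.024)<.005)
print('tin',W[m].mean(0),np.ptp(W[m],0))
m=(np.hypot(W[...,0]-.638,W[...,1]-.045)<.04)&(abs(z-.1)<.006)
print('cap',W[m].mean(0),np.ptp(W[m],0),m.sum())
m=(np.hypot(W[...,0]-.60,W[...,1]-.045)<.09)&(abs(z-.06)<.0018)
P=(W[m][:,:2]*1000).astype(np.float32);print('housing',cv2.minAreaRect(P))
E
```

```text
[  8.66666667  18.          59.33333333  95.33333333 153.        ]
((252.00694274902344, 133.1168212890625), (39.43187713623047, 42.61050033569336), 142.47312927246094) [ 231  112   42   43 1372]
pad [ 0.50717097 -0.04618598  0.00803056] [0.0638049  0.06278109 0.00623954] ((507.96722412109375, -46.18501663208008), 32.24267578125)
tin [0.52798543 0.16353367 0.02389971] [0.03937895 0.03982228 0.00786076]
cap [0.63256072 0.04393121 0.09931515] [0.02407562 0.035555   0.00707273] 282
housing ((605.5001831054688, 20.42041778564453), (117.74186706542969, 128.75198364257812), 84.35556030273438)
```

```bash
python3 - <<'E' 2>&1 | grep -v Gimbal
from h import *
p=np.load('w1.npy',allow_pickle=True).item(); W=cloud(p);z=W[...,2]
m=(z>.0045)&(z<.03)&(W[...,0]<.60)&(W[...,0]>.44)&(W[...,1]>-.12)&(W[...,1]<.23)
n,L,s,ce=cv2.connectedComponentsWithStats(m.astype(np.uint8)); i=1+np.argmax(s[1:,4])
P=W[L==i]; r=cv2.minAreaRect((P[:,:2]*1000).astype(np.float32)); print(r)
print(np.round(cv2.boxPoints(r)))
# front edge line: for each y bin min x
ys=np.arange(-.07,.19,.01); xs=[np.percentile(P[abs(P[:,1]-y)<.005][:,0],2) for y in ys]
k=np.polyfit(ys,xs,1); print('t from front edge',-np.degrees(np.arctan(k[0])), k)
m=(np.hypot(W[...,0]-.638,W[...,1]-.045)<.04)&(abs(z-.1)<.006)
print('cap min/max',np.nanmin(W[m],0),np.nanmax(W[m],0))
# template fit: pad, lane centre, cap
t=np.arctan(-k[0]); R=np.array([[np.cos(t),-np.sin(t)],[np.sin(t),np.cos(t)]])
for nm,l,q in [('pad',(-.05,-.105),(.5075,-.0462)),('lane',(-.046,0),np.array(r[0])/1000),('cap',(.072,0),(.638,.0439)),('tin',(-.05,.105),(.528,.1635))]:
    print(nm,np.array(q)-R@l)
E
```

```text
((537.2386474609375, 54.512062072753906), (290.0532531738281, 118.89080047607422), 83.69851684570312)
[[462. -83.]
 [580. -96.]
 [612. 192.]
 [494. 205.]]
t from front edge -6.315016747568172 [0.11066632 0.47321528]
cap min/max [0.62289209 0.02555357 0.0942396 ] [0.6469677  0.06110857 0.10131233]
pad [0.56874606 0.05266314]
lane [0.58295953 0.0494523 ]
cap [0.56643688 0.05181963]
tin [0.56614715 0.05363738]
```

```bash
cat >> h.py <<'E'
t=np.radians(-6.3); O=np.array([.568,.0523]); RR=np.array([[np.cos(t),-np.sin(t)],[np.sin(t),np.cos(t)]])
D=lambda x,y,z: [*(O+RR@[x,y]),z]
L=lambda P: RR.T@(np.array(P)[:2]-O)
E
python3 - <<'E' 2>&1 | grep -v Gimbal
from h import *
def st(s):
    o=ctrl.observe(); print(s,round(o['time'],2),np.round(o['tcp_pos'],4),np.round(o['contact_force'],1),o['gripper_width'])
ctrl.move_to(D(.072,0,.135),down(t)); st('hover')
p=ctrl.capture('wrist'); save(p,'w2')
p=ctrl.capture('scene'); save(p,'s2')
ctrl.movel(D(.072,0,.112),speed=.1); st('near')
for z in (.104,.096,.090,.086):
    ctrl.movel(D(.072,0,z),speed=.05); st(z)
E
```

```text
hover 5.97 [0.6397 0.0441 0.1359] [0.4 0.1 1.6] -0.0023449055272106983
near 6.45 [0.6393 0.0445 0.1119] [ 0.5 -0.7  0.3] -0.00027843098794572266
0.104 6.76 [0.6394 0.0444 0.1038] [1.1 0.3 0.3] -0.0022826893569695902
0.096 7.07 [0.6393 0.0443 0.0956] [0.5 1.  0.5] 0.003093443017265213
0.09 7.33 [0.6393 0.0444 0.0896] [ 0.4 -0.4 -0.6] -0.0009498151377126279
0.086 7.58 [0.6394 0.0444 0.0857] [ 0.5 -0.4 -0.2] -0.0027794638464387787
```

```bash
python3 - <<'E' 2>&1 | grep -v Gimbal
from h import *
p=ctrl.capture('wrist'); save(p,'w3')
p=ctrl.capture('scene'); cv2.imwrite('pics/s3.png',cv2.resize(p['pixels'][200:310,230:410,::-1],None,fx=4.4,fy=4.4,interpolation=2))
E
```

```text
(no output)
```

View pics/s3.png

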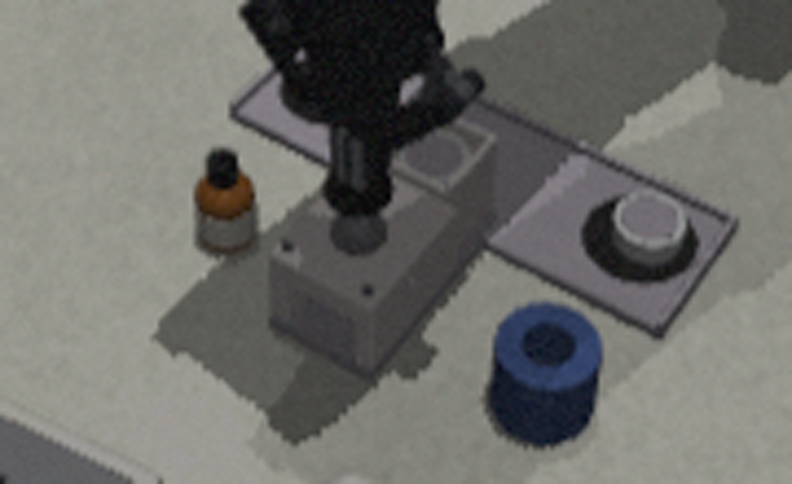

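View pics/w3.png

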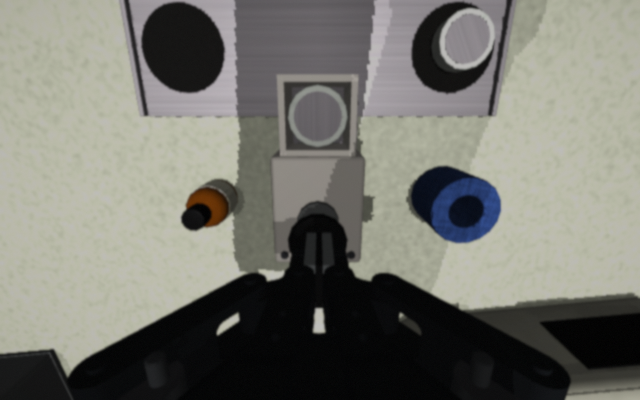

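```bash
python3 - <<'E' 2>&1 | grep -v Gimbal
from h import *
for n in ['wrist','scene']:
    p=ctrl.capture(n); W=cloud(p)
    c=D(.072,0,0)
    m=(np.hypot(W[...,0]-c[0],W[...,1]-c[1])<.026)
    h,e=np.histogram(W[m][:,2],np.arange(.05,.2,.004)); print(n,[(round(a,3),b) for a,b in zip(e,h) if b])
print(ctrl.observe()['tau'].round(2), ctrl.observe()['contact_force'])
E
```

```text
wrist [(np.float64(0.054), np.int64(7)), (np.float64(0.058), np.int64(1741)), (np.float64(0.062), np.int64(331)), (np.float64(0.066), np.int64(84)), (np.float64(0.09), np.int64(3)), (np.float64(0.094), np.int64(188)), (np.float64(0.098), np.int64(971)), (np.float64(0.106), np.int64(21)), (np.float64(0.11), np.int64(106)), (np.float64(0.114), np.int64(171)), (np.float64(0.118), np.int64(183)), (np.float64(0.122), np.int64(204)), (np.float64(0.126), np.int64(206)), (np.float64(0.13), np.int64(232)), (np.float64(0.134), np.int64(212)), (np.float64(0.138), np.int64(159)), (np.float64(0.142), np.int64(474)), (np.float64(0.146), np.int64(326)), (np.float64(0.15), np.int64(872)), (np.float64(0.154), np.int64(773)), (np.float64(0.158), np.int64(1178)), (np.float64(0.162), np.int64(693)), (np.float64(0.166), np.int64(76)), (np.float64(0.17), np.int64(601)), (np.float64(0.174), np.int64(781)), (np.float64(0.178), np.int64(994)), (np.float64(0.182), np.int64(1399)), (np.float64(0.186), np.int64(1862)), (np.float64(0.19), np.int64(2116)), (np.float64(0.194), np.int64(1866))]
scene [(np.float64(0
[... 580 characters left out ...]
at64(0.13), np.int64(15)), (np.float64(0.134), np.int64(20)), (np.float64(0.138), np.int64(9)), (np.float64(0.142), np.int64(11)), (np.float64(0.146), np.int64(14)), (np.float64(0.15), np.int64(25)), (np.float64(0.154), np.int64(30)), (np.float64(0.158), np.int64(50)), (np.float64(0.162), np.int64(16)), (np.float64(0.166), np.int64(13)), (np.float64(0.17), np.int64(21)), (np.float64(0.174), np.int64(20)), (np.float64(0.178), np.int64(21)), (np.float64(0.182), np.int64(24)), (np.float64(0.186), np.int64(28)), (np.float64(0.19), np.int64(23)), (np.float64(0.194), np.int64(16))]
[ 1.000e-02 -8.934e+01  1.905e+01 -3.617e+01  2.000e-02  0.000e+00
  0.000e+00] [-0.16682324  0.74155951  0.14845422]
```

```bash
python3 - <<'E' 
import cv2
a=cv2.imread('pics/w2.png')[170:270,250:390];b=cv2.imread('pics/w3.png')[170:270,250:390]
cv2.imwrite('pics/cmp.png',cv2.resize(cv2.hconcat([a,b]),None,fx=2.8,fy=2.8,interpolation=2))
E
```

```text
(no output)
```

View pics/cmp.png

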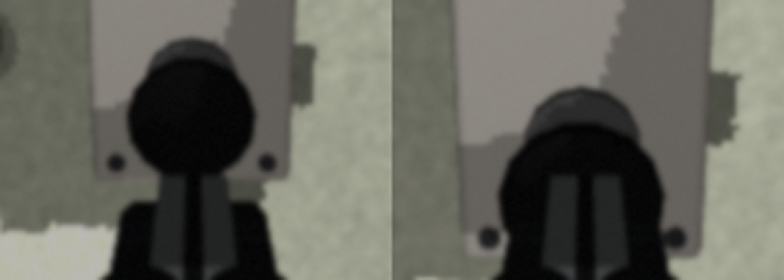

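```bash
python3 - <<'E' 2>&1 | grep -v Gimbal
from h import *
print(ctrl.tips_ahead)
for n in ['wrist','scene']:
    p=ctrl.capture(n); W=cloud(p)
    c=D(.072,0,0)
    m=(np.hypot(W[...,0]-c[0],W[...,1]-c[1])<.03)&(W[...,2]>.102)&(W[...,2]<.135)
    Q=W[m]; Q=Q[np.argsort(Q[:,2])]
    print(n,Q[:len(Q)//1:max(1,len(Q)//12)].round(4))
o=ctrl.observe();print(o['tcp_pos'],o['orientation'],o['q'],o['time'])
E
```

```text
0.008
wrist [[0.6278 0.0451 0.1022]
 [0.6341 0.0547 0.1131]
 [0.6293 0.0497 0.1158]
 [0.6314 0.0322 0.118 ]
 [0.632  0.0375 0.1203]
 [0.6341 0.0556 0.1222]
 [0.629  0.0495 0.1244]
 [0.6311 0.0334 0.1262]
 [0.632  0.0364 0.1281]
 [0.6333 0.0527 0.13  ]
 [0.6283 0.0437 0.1316]
 [0.6283 0.0391 0.1334]
 [0.6293 0.0505 0.1349]]
scene [[0.6467 0.0321 0.1022]
 [0.6466 0.0497 0.1112]
 [0.6501 0.0491 0.1144]
 [0.6417 0.0569 0.1167]
 [0.6505 0.037  0.1181]
 [0.6517 0.05   0.1196]
 [0.647  0.0573 0.1221]
 [0.6507 0.0373 0.1248]
 [0.6496 0.0416 0.1259]
 [0.6518 0.0477 0.128 ]
 [0.6508 0.0472 0.13  ]
 [0.6515 0.0427 0.1314]
 [0.6499 0.037  0.1333]]
[0.63961683 0.0444437  0.08608768] [33.20354894 89.9917097  26.90727333] [-36.51451121  33.63978258  36.99292579 104.13624203 -25.49347666
  50.76679645  96.06515064] 7.8833
```

```bash
python3 - <<'E' 2>&1 | grep -v Gimbal
from h import *
z=.086
for i in range(14):
    z-=.002
    ctrl.movel(D(.072,0,z),speed=.04); o=ctrl.observe(); print(round(z,3),round(o['time'],2),np.round(o['tcp_pos'],4),np.round(o['contact_force'],1))
    if np.abs(o['contact_force'][2])>2.2: break
p=ctrl.capture('wrist'); save(p,'w4')
E
```

```text
0.084 8.13 [0.6395 0.0444 0.0838] [-0.4  1.  -0.7]
0.082 8.38 [0.6395 0.0444 0.0819] [-1.1 -0.7  1. ]
0.08 8.63 [0.6398 0.0444 0.0801] [ 0.3 -0.6  1.7]
0.078 8.88 [0.6397 0.0444 0.078 ] [-0.5 -0.7  2.7]
```

View pics/w4.png

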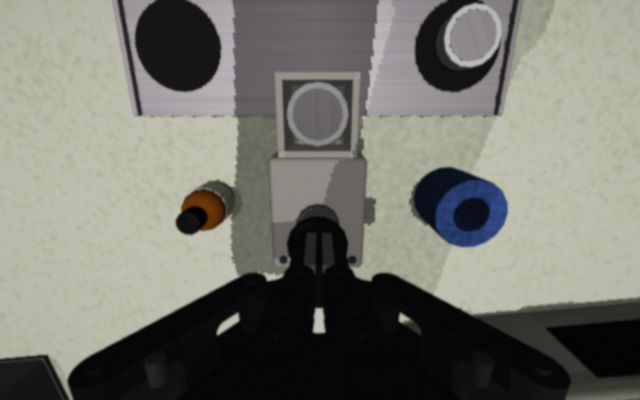

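```bash
python3 - <<'E' 2>&1 | grep -v Gimbal
from h import *
for z in [.072,.066,.061,.059,.058,.057,.056,.055,.054,.053,.052,.051,.050]:
    ctrl.movel(D(.072,0,z),speed=.05); o=ctrl.observe(); print(round(z,3),round(o['time'],2),np.round(o['tcp_pos'],4),np.round(o['contact_force'],1))
    if np.abs(o['contact_force'][2])>13: break
ctrl.sleep(.1);o=ctrl.observe(); print(np.round(o['tcp_pos'],4),np.round(o['contact_force'],1))
p=ctrl.capture('wrist'); save(p,'w5')
p=ctrl.capture('scene');W=cloud(p)
c=D(.072,0,0);m=(np.hypot(W[...,0]-c[0],W[...,1]-c[1])<.026)
h,e=np.histogram(W[m][:,2],np.arange(.05,.12,.004)); print([(round(float(a),3),int(b)) for a,b in zip(e,h) if b])
E
```

```text
0.072 9.2 [0.6397 0.0444 0.072 ] [ 0.9 -0.6  3.9]
0.066 9.47 [0.6397 0.0444 0.0661] [0.8 0.5 5.8]
0.061 9.72 [0.6397 0.0444 0.0612] [0.8 0.2 5.5]
0.059 9.97 [0.6397 0.0444 0.0593] [ 0.4 -1.   7.3]
0.058 10.22 [0.6397 0.0444 0.0584] [-0.5 -0.2  5.7]
0.057 10.47 [0.6397 0.0444 0.0574] [ 0.2 -0.   7.1]
0.056 10.72 [0.6398 0.0444 0.0564] [ 0.3 -0.5  6.4]
0.055 10.97 [0.6399 0.0444 0.0562] [-4.1  0.  19.4]
[0.6399 0.0444 0.0562] [-4.3  0.8 20.2]
[(0.054, 15), (0.058, 138), (0.062, 8), (0.066, 2), (0.07, 29), (0.074, 63), (0.078, 6), (0.082, 9), (0.086, 17), (0.09, 19), (0.094, 13), (0.098, 15), (0.102, 15), (0.106, 12), (0.11, 11), (0.114, 8)]
```

View pics/w5.png

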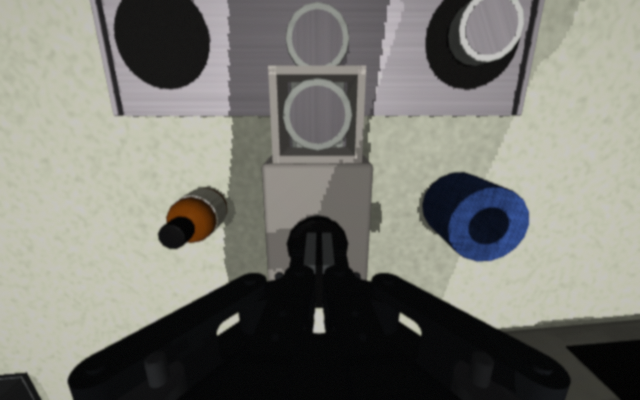

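```bash
python3 - <<'E' 2>&1 | grep -v Gimbal
from h import *
ctrl.movel(D(.072,0,.085),speed=.05)
ctrl.movel(D(.072,0,.12),speed=.15); 
ctrl.movel(D(.0,.05,.13),speed=.25)
p=ctrl.capture('wrist'); save(p,'w6'); np.save('w6.npy',p,allow_pickle=True)
W=cloud(p);z=W[...,2]
m=(np.hypot(W[...,0]-D(-.055,0,0)[0],W[...,1]-D(-.055,0,0)[1])<.045)&(abs(z-.024)<.004)
Q=W[m];print('tin',Q.mean(0),np.ptp(Q,0),L(Q.mean(0)),cv2.minEnclosingCircle((Q[:,:2]*1000).astype(np.float32)))
print([(np.round(w(p,d['xyz']),3).tolist(),round(d['score'],2)) for d in ctrl.boxes_of(p,'tin_next')[:4]])
p=ctrl.capture('top');save(p,'t6')
p=ctrl.capture('scene');cv2.imwrite('pics/s6.png',cv2.resize(p['pixels'][190:310,230:410,::-1],None,fx=4.4,fy=4.4,interpolation=2));W=cloud(p)
c=D(.072,0,0);m=(np.hypot(W[...,0]-c[0],W[...,1]-c[1])<.02)
h,e=np.histogram(W[m][:,2],np.arange(.05,.12,.004)); print([(round(float(a),3),int(b)) for a,b in zip(e,h) if b])
m=(np.hypot(W[...,0]-D(-.055,0,0)[0],W[...,1]-D(-.055,0,0)[1])<.045)&(abs(W[...,2]-.024)<.003)
Q=W[m];print('tin scene',Q.mean(0),np.ptp(Q,0))
print(ctrl.observe()['time'],ctrl.observe()['contact_force'])
for x,y in [(-.055,.045),(-.05,-.075)]: print(ctrl.solve_ik(D(x,y,-.007),down(t)))
E
```

```text
tin [0.52340715 0.05662819 0.02378659] [0.0483721  0.04969166 0.00775864] [-0.0447985  -0.00059132] ((532.186767578125, 56.38613510131836), 29.12074089050293)
[([0.524, 0.059, 0.02], 0.59)]
[(0.054, 2), (0.058, 68), (0.062, 53), (0.066, 27), (0.07, 6), (0.074, 8), (0.078, 3), (0.09, 2), (0.094, 30), (0.098, 134), (0.102, 2)]
tin scene [0.51683785 0.06600313 0.02370367] [0.04985393 0.03491435 0.00542121]
13.0 [0.49468126 0.0190184  0.62100743]
[-43.29587696  32.60700857  31.6585537  121.16626885 -30.33011475
  34.06149996  93.71142181]
[-30.80594833  31.42128383  31.7904281  123.45871447 -30.42572111
  32.84169739 107.03196875]
```

View pics/w6.png

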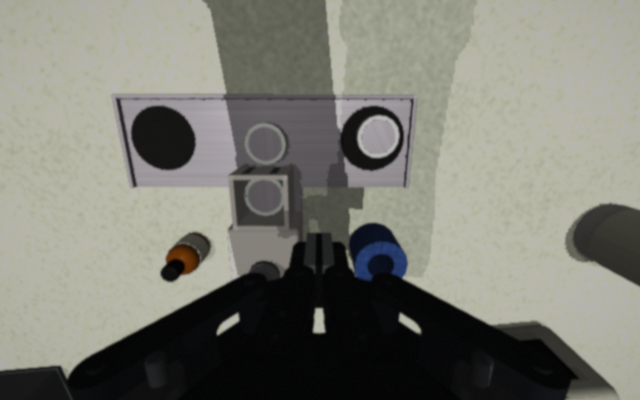

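View pics/s6.png

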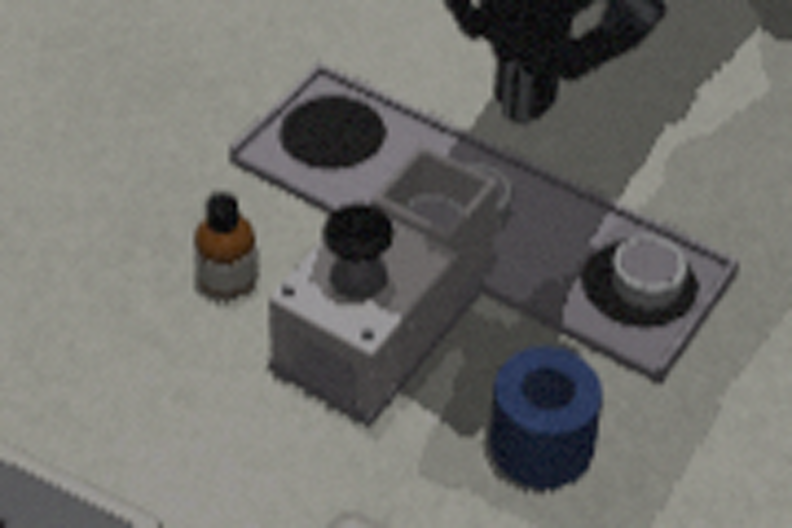

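```bash
cat >> h.py <<'E'
def back(p,uv,z):
    K=p['camera_matrix'];R=cv2.Rodrigues(np.array(p['rvec'],float))[0];c=-R.T@np.array(p['tvec']).ravel()
    d=R.T@np.linalg.solve(K,[uv[0],uv[1],1.]); return c+d*(z-c[2])/d[2]
E
python3 - <<'E'
from h import *
p=np.load('w6.npy',allow_pickle=True).item()
for n,uv,z in [('tin',(266,144),.024),('pad',(163,137.5),.008),('taken tin',(378.5,136.5),.024),('mag tin',(265,196),.040)]:
    X=back(p,uv,z); print(n,X.round(4),(L(X)*1000).round(1))
g=cv2.cvtColor(p['pixels'],cv2.COLOR_RGB2BGR)[85:215,100:420]
cv2.imwrite('pics/w6c.png',cv2.resize(g,None,fx=2.5,fy=2.5,interpolation=2))
E
```

```text
tin [0.5228 0.0577 0.024 ] [-45.5   0.4]
pad [ 0.5066 -0.0471  0.008 ] [ -50.1 -105.6]
taken tin [0.5275 0.1646 0.024 ] [-52.6 107.2]
mag tin [0.5694 0.052  0.04  ] [ 1.5 -0.2]
```

View pics/w6c.png

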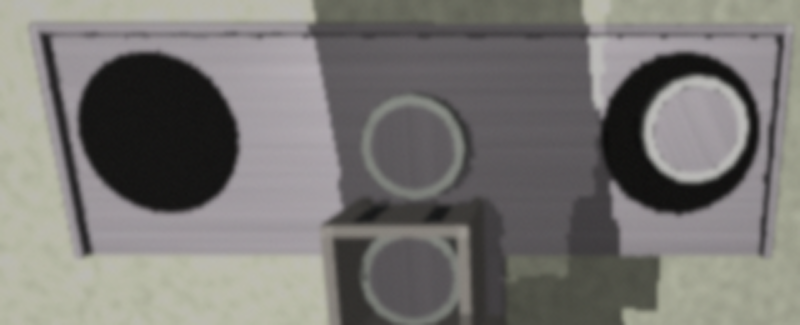

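```bash
python3 - <<'E'
from h import *
o=ctrl.observe(); T=o['tcp_pos']; print(T)
allP=[]
for p in [ctrl.capture('scene'),ctrl.capture('top'),np.load('w6.npy',allow_pickle=True).item()]:
    W=cloud(p); P=W[~np.isnan(W[...,0])]; d=P[:,:2]-T[:2]; l=d@RR; s=P[:,2]-T[2]
    k=(abs(l)<.12).all(1)&(s>-.01)&(s<.2); print(k.sum())
    for a in np.arange(0,.2,.012):
        q=l[k&(s>=a)&(s<a+.012)]
        if len(q)>2: print(round(a,3),len(q),'x',(np.percentile(q[:,0],[1,99])*1000).round(),'y',(np.percentile(q[:,1],[1,99])*1000).round())
E
```

```text
[0.57388261 0.10112328 0.12973784]
2204
0.012 6 x [ 5. 10.] y [-3.  7.]
0.024 49 x [-5. 12.] y [-12.  13.]
0.036 56 x [-6. 12.] y [-14.  14.]
0.048 43 x [-1. 13.] y [-11.  14.]
0.06 104 x [-8. 15.] y [-33.  30.]
0.072 165 x [-11.  15.] y [-40.  40.]
0.084 171 x [-5. 19.] y [-50.  49.]
0.096 210 x [-0. 18.] y [-59.  61.]
0.108 275 x [-10.  20.] y [-59.  61.]
0.12 205 x [-5. 21.] y [-43.  45.]
0.132 62 x [-6. 13.] y [-37.  40.]
0.144 121 x [-8. 38.] y [-26.  38.]
0.156 192 x [-8. 38.] y [-26.  37.]
0.168 203 x [-7. 38.] y [-28.  38.]
0.18 231 x [-9. 39.] y [-30.  37.]
0.192 111 x [ 7. 38.] y [-21.  35.]
92
0.084 7 x [-15.  -9.] y [-46. -35.]
0.096 19 x [-14.   9.] y [-62. -39.]
0.108 49 x [-15.   9.] y [-61. -43.]
0.12 15 x [-11.   2.] y [-50. -40.]
47572
0.012 21 x [-12. -12.] y [-5.  7.]
0.024 471 x [-13.  -8.] y [-12.  14.]
0.036 649 x [-13.  -7.] y [-12.  14.]
0.048 834 x [-13.   9.] y [-12.  14.]
0.06 2550 x [-15.   7.] y [-32.  35.]
0.072 6012 x [-14.   7.] y [-39.  42.]
0.084 8861 x [-19.   6.] y [-49.  52.]
0.096 14935 x [-19.   2.] y [-57.  59.]
0.108 12455 x [-22.  -5.] y [-58.  60.]
0.12 784 x [-22. -20.] y [-18.  20.]
```

```bash
python3 - <<'E' 2>&1 | grep -v Gimbal
from h import *
def st(s):
    o=ctrl.observe(); print(s,round(o['time'],2),(L(o['tcp_pos'])*1000).round(1),round(o['tcp_pos'][2],4),np.round(o['contact_force'],1))
    return o
x=-.049
ctrl.movel(D(x,.052,.06),ori=down(t),speed=.2); st('above')
for z in (.02,.0,-.005,-.009):
    ctrl.movel(D(x,.052,z),speed=.08); o=st(z)
    if abs(o['contact_force'][2])>4: print('contact!'); break
else:
    ctrl.movel(D(x,.04,-.009),speed=.06); st('a')
    ctrl.movel(D(x,0,-.009),speed=.06); st('b')
    ctrl.movel(D(x,-.05,-.009),speed=.06); st('c')
    ctrl.movel(D(x,-.066,-.009),speed=.04); st('d')
p=ctrl.capture('wrist'); save(p,'w7'); np.save('w7.npy',p,allow_pickle=True)
p=ctrl.capture('scene'); save(p,'s7'); np.save('s7.npy',p,allow_pickle=True)
cv2.imwrite('pics/s7.png',cv2.resize(p['pixels'][190:310,230:410,::-1],None,fx=4.4,fy=4.4,interpolation=2))
E
```

```text
above 13.68 [-48.   51.9] 0.0606 [ 0.9 -0.1  0.5]
0.02 14.32 [-48.9  51.7] 0.0199 [ 0.6 -0.3  0. ]
0.0 14.72 [-49.3  51.7] -0.0005 [ 0.1 -0.4 -0.5]
-0.005 14.97 [-49.1  52. ] -0.0052 [ 0.1 -0.1  0.4]
-0.009 15.22 [-49.1  51.9] -0.0092 [-0.2 -0.2  0.5]
a 15.57 [-48.9  39.4] -0.0089 [ 0.4 -0.7  0. ]
b 16.39 [-48.9   0.2] -0.009 [-0.   0.4  0.9]
c 17.38 [-49.  -49.7] -0.009 [-0.1 -0.5 -1.3]
d 17.93 [-49.  -66.2] -0.009 [ 0.8  0.2 -0.5]
```

View pics/w7.png

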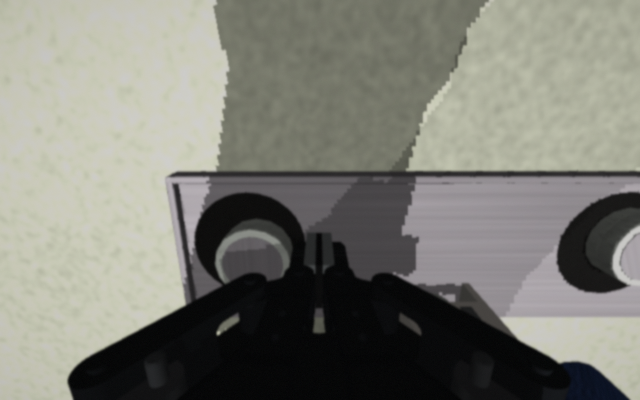

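View pics/s7.png

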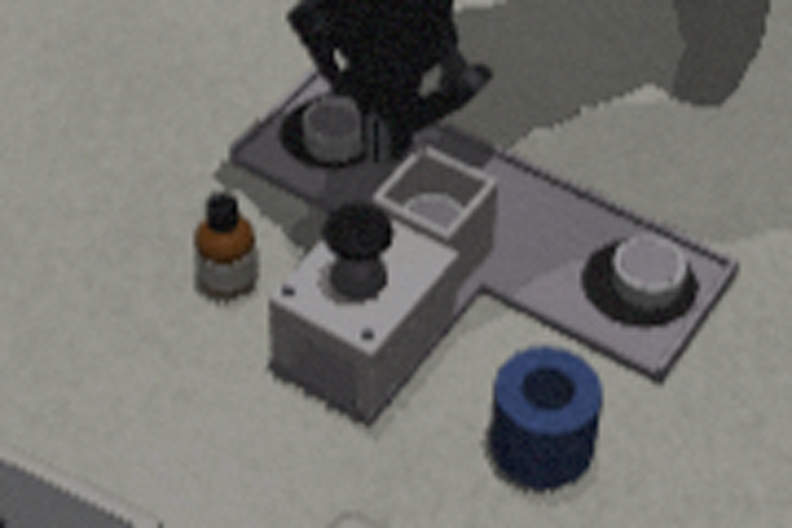

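```bash
cat >> h.py <<'E'
def rep(p):
    W=cloud(p); P=W[~np.isnan(W[...,0])]; l=(P[:,:2]-O)@RR
    for n,y in (('next',-.1),('taken',.105)):
        k=(abs(l[:,0]+.05)<.035)&(abs(l[:,1]-y)<.035)&(abs(P[:,2]-.024)<.0035)
        q=l[k]*1000
        if len(q)>5: print(n,len(q),'med',np.median(q,0).round(1),'circ',[np.round(a,1) for a in cv2.minEnclosingCircle(q.astype(np.float32))],'lo',q.min(0).round(1),'hi',q.max(0).round(1))
E
python3 - <<'E'
from h import *
for f in ('s7','w7'): print(f); rep(np.load(f+'.npy',allow_pickle=True).item())
p=np.load('w7.npy',allow_pickle=True).item()
# ellipse left edge ~216, right ~290, top ~228
print([ (L(back(p,uv,.024))*1000).round(1) for uv in [(216,265),(290,265),(253,228)]])
E
```

```text
s7
next 129 med [-41.6 -99.6] circ [array([-44.1, -92.7]), np.float64(27.5)] lo [ -63.4 -119.7] hi [-24.5 -65.9]
taken 175 med [-49.4 107.5] circ [array([-51.6, 107.2]), np.float64(20.3)] lo [-70.4  88.3] hi [-31.7 126.8]
w7
next 3276 med [ -52.3 -100.1] circ [array([-48.9, -92.2]), np.float64(29.3)] lo [ -66.3 -121.5] hi [-35.  -65.2]
taken 1677 med [-50.7  93.2] circ [array([-51.7, 101.3]), np.float64(19.7)] lo [-70.6  85. ] hi [-32.5 106.9]
[array([ -46. , -120.2]), array([-45.9, -81.5]), array([-67. , -99.4])]
```

```bash
python3 - <<'E' 2>&1 | grep -v Gimbal
from h import *
x=-.049
ctrl.movel(D(x,-.070,-.009),speed=.03)
ctrl.movel(D(x,-.04,-.009),speed=.06)
ctrl.movel(D(x,-.03,.15),speed=.2)
ctrl.movel(D(x,.02,.2),speed=.25)
for n in ('wrist','top','scene'):
    p=ctrl.capture(n); save(p,n+'8'); print(n); rep(p)
    if n=='wrist': print([(L(w(p,d['xyz']))*1000,round(d['score'],2)) for d in ctrl.boxes_of(p,'tin_next')[:4]]); np.save('w8.npy',p,allow_pickle=True)
    if n=='scene':
        W=cloud(p);c=D(.072,0,0);m=(np.hypot(W[...,0]-c[0],W[...,1]-c[1])<.02); print('cap z',np.median(W[m&(W[...,2]>.085)],0))
o=ctrl.observe();print(o['time'],o['contact_force'])
E
```

```text
wrist
next 793 med [ -46.1 -103.6] circ [array([ -45.8, -104.1]), np.float64(20.2)] lo [ -64.9 -124.3] hi [-26.3 -84.2]
taken 801 med [-52.5 106.1] circ [array([-52. , 106.6]), np.float64(20.0)] lo [-71.2  86.7] hi [-33.  126.5]
[(array([ -45.72432971, -103.62646765]), 0.79)]
top
next 106 med [ -48.3 -104.3] circ [array([ -48.4, -104.5]), np.float64(19.8)] lo [ -66.9 -124.2] hi [-31.1 -85.6]
scene
next 137 med [ -43.7 -102.5] circ [array([ -45.7, -103.1]), np.float64(22.0)] lo [ -66.1 -122.9] hi [-23.6 -84.6]
taken 177 med [-50.2 107.5] circ [array([-52.3, 110.3]), np.float64(22.8)] lo [-72.1  88.3] hi [-30.8 127.2]
cap z [0.64405478 0.04486203 0.09909988]
20.5417 [-0.596034   -0.49846568 -0.60693763]
```

View pics/wrist8.png

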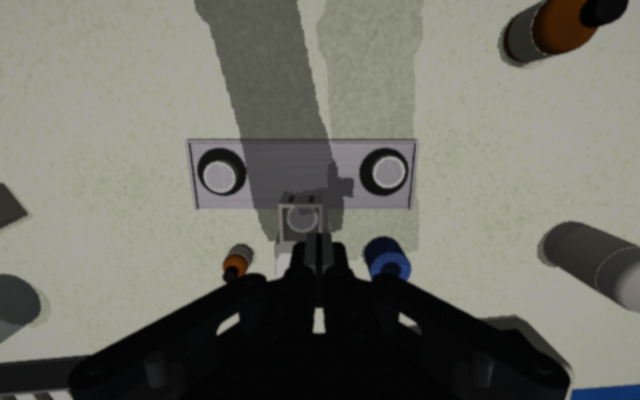

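The picture shows the ejected tin at (220,177), inside the black pad centred near (221,172). The taken tin at (389,172) and the rest of the table look unchanged. The tin is about 4 mm off the pad's centre, so I'm handing in.

```bash
python3 -c "
from rig import ctrl
print(ctrl.hand_in(), ctrl.observe()['time'])"
```

```text
the job is handed in; nothing more can be done
the job is handed in; nothing more can be done
```

I pressed the plunger down once to its stop with the shut fingertips and let it rise. One tin came out. I pushed it flat along the lane onto the empty pad, moved the arm clear and handed in at about 20.5 s; no verdict was reported.

**Last checks:**
- **Ejected tin:** its centre measures about 2–4 mm from the pad's centre from the wrist, top and scene cameras (limit 14 mm). Its top is at about 24 mm, so it is lying flat on the deck.
- **Plunger:** the cap is back at 99 mm, so it is up.
- **Other tins:** the tin on the taken pad still measures where it was, to within about 1–2 mm in the wrist picture. A tin still shows in the magazine. I couldn't see the one beneath it, and I didn't measure the magazine tins' heights.
- **Bystanders:** those in the last pictures look unmoved. I didn't re-measure them.
- **Robot:** it was touching nothing, with the arm held about 0.2 m up.

**One disagreement:** `ctrl.tips_ahead` says the fingertips are 8 mm ahead of the TCP. Both the cameras and the contact with the cap put the shut tips about 20 mm behind it. I used the measured value for the press depth and the push height. Because of this, my first approach stopped above the cap without touching it, so the plunger still went down only once.

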